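# Stopper the refill flask and pack the screen-cleaning bottles into their caddy

### The arm

A 6-joint arm with a two-finger parallel gripper is mounted at the origin on a cart in front of the work surface, level with it; the furniture and walls round the work are solid. World frame = base frame: x ahead of the robot, y to its left, z up, the work surface at z = 0. Lengths are in m, angles in rad, forces in N, time in s.
With the tool pointing down it reaches from about 0.325 to 0.9 m from the base axis. Payload 3.5 kg.
Tool frame: the origin (TCP) lies at the very end of the fingers, on their centre line; the grasp point (between the pads) lies 19 mm behind it; z points along the fingers, y is the line along which they close (so a half turn about z gives the same grasp; the last joint's range is limited). The gripper opens to 85 mm and grips with 20 to 120 N. Pads are 22 mm wide; open, the fingers measure 114 mm over their backs; the gripper's body (76 mm by 85 mm) begins 54 mm behind the grasp point. The pads swing forward as they close: fully open they stand 13 mm farther back than shut.
Start: joints at [1.043, 0.276, -0.026, 1.268, 0, 1.467], TCP at [0.258, 0.569, 0.196] pointing down, gripper open.
Joint ranges: [-3.12, 3.12], [-0.85, 1.88], [-1.08, 1.24], [-1.95, 2.15], [-1.57, 1.53], [-3.14, 3.14]. Speed limits (rad/s): [2.57, 2.57, 3.14, 3.14, 3.14, 3.14].

### API

Orientations are given as a rotation vector (axis times angle).
In Python, from workcell import env gives the robot as it stands.
- The arm moves only by the shell command python3 -m pendant 'ROWS' [FORCE]. ROWS is JSON, a list that holds one entry, the list of rows, each a list of 7 numbers: the shift along the world's x, y, z in m, then the turn, a rotation vector about the world's x, y, z in degrees, then the opening, from 0 (shut) to 1 (fully open). A call has 1 to 12 rows; each row shifts and turns the commanded pose from where the row before left it; what a row does not reach is not made up. A row lasts 1/8 s, in which the tool goes at most 62.5 mm and 10.7 degrees, less where a joint would pass 70% of its speed; a pose out of reach is approached as far as the arm can. A call is refused whole if a number of a shift passes 0.0625 or a number of a turn 10.7, either way. A call with a gripper value outside its range is refused whole. The fingers move at their own pace and stop on an object; FORCE is the grip in N (left out, the last holds). Time passes only in rows, so rows that do not move let the fingers close. It gives the time, the measured TCP pose, the force, the opening and the grip force at its end, in the units of the state.
- env.state(): the state, without advancing time (a new reading comes with each control period).
- env.snapshot(name): name is "scene" or "top" or "wrist"; returns a dict with "pixels" (384x512x3 uint8, red, green, blue), "fov_y" (degrees; the focal length in pixels is half the picture's height over the tangent of half this angle, whatever the lens; pixels are square), "cx", "cy" (the principal point, pixels), "R" (3x3) and "t" (3): a world point X has camera coordinates R X + t; the wrist camera has in their place "hand_eye" (4x4, takes a point from camera to tool coordinates, whose origin is the TCP and whose axes are the flange's). Camera axes: x right, y down, z forward; pixel columns grow to the right and rows downward; lengths in m; the calibration is good to about 2 mm. A picture is of the moment at which its call begins: read the wrist's pose just before it. There is no depth.
- env.hand_in(): hands the job in; it is judged then, once.
The state is a dict: "clock": time; "qpos": joint angles; "qvel": joint speeds; "joint_efforts": joint torques, N m; "tcp_pos": TCP position; "eef_rot": TCP orientation; "wrist_force": force on the tool from outside, world axes, zero at the start; "torque": the same for the moment, N m; "grip_width": opening from 0.0 (shut) to 1.0 (fully open); "gripper_force": force on a finger pad.
Only numpy, scipy, OpenCV 4.12 (cv2) and the standard library are available. Lean on these libraries where they do the work, as an engineer would, in place of code of your own. Each camera call takes 0.05 s, during which the arm holds its last target. There are 200 camera calls.

### The job

The dropper bottle of screen cleaner has just been refilled from the amber flask: push the rubber stopper fully home in the open flask where it stands, before lifting the flask. Then stand the stoppered flask and the dropper bottle upright in the caddy, one bottle to a cell: the flask in the free wide cell and the dropper bottle in the free narrow cell, right down on the cell floors. Keep both bottles upright, set them down rather than letting them fall, and leave the caddy, the two containers already in it and the things lying around where they are.

Things in the scene. Friction and masses are not known exactly. Their poses are not given: they have to be found in the camera images.
- flask: open flask of amber glass, 0.16 kg, 94 mm tall: round body 50 mm in diameter up to z = 68 mm, sloping shoulder to z = 80 mm, then a straight neck 34 mm outside, 26 mm bore. Stands on the desk. Origin: centre of its underside, z up
- flask_mouth (a point): centre of the flask's mouth, level with the lip, 94 mm above the flask's underside on its axis; z along the neck, out of the flask
- stopper: dark rubber stopper, 30 g, 36 mm tall, standing on the desk on its narrow end, ready to be taken: a tapered plug 20 mm long (18 mm in diameter at the foot, 23 mm at the top) under a round head 36 mm in diameter and 16 mm thick. Origin: centre of the foot of the plug, z towards the head
- stopper_shoulder (a point): centre of the underside of the stopper's head, 20 mm above its foot; it meets flask_mouth when the head rests on the flask's lip
- dropper_bottle: small amber dropper bottle of screen cleaner with a printed label and a pointed black top, 70 g, 102 mm tall: round body 32 mm in diameter up to z = 70 mm, collar 24 mm in diameter to z = 77 mm, then a 12 mm tip. Stands on the desk. Origin: centre of its underside, z up
- caddy: loose caddy of light plywood on the 3 mm desk mat, 70 x 224 mm, 0.9 kg; long walls 40 mm high, 5 mm thick, dividers 36 mm high, 4 mm thick, end boards 56 mm high; cell floors at 6 mm. Four cells in a row along its y from -y to +y: wide (free), narrow (small bottle), narrow (free), wide (jar). Wide 60 x 60 mm, narrow 60 (x) by 41 mm (y). Origin: centre of its underside, x across the row
- cell_wide_right (a point): centre of the floor of the wide cell at the caddy's -y end (free at the start; the flask goes here), 77 mm from the caddy's middle; axes as the caddy's
- cell_narrow_right (a point): centre of the floor of the narrow cell on the -y side (taken by the small bottle), 22.5 mm from the caddy's middle; axes as the caddy's
- cell_narrow_left (a point): centre of the floor of the narrow cell on the +y side (free at the start; the dropper bottle goes here), 22.5 mm from the caddy's middle; axes as the caddy's
- cell_wide_left (a point): centre of the floor of the wide cell at the caddy's +y end (taken by the jar), 77 mm from the caddy's middle; axes as the caddy's
- jar: white jar with a steel lid, 49 mm in diameter, 70 mm tall, standing in a wide cell of the caddy; leave it. Origin: centre of its underside
- small_bottle: small white plastic bottle with a black cap, 32 mm in diameter, 80 mm tall, standing in a narrow cell of the caddy; leave it. Origin: centre of its underside
- mug: white mug, 95 mm tall, to the left behind the work; leave it. Origin at its underside
- usb_stick: blue usb stick, 18 x 57 x 8 mm, lying flat among the bottles; leave it. Origin: centre of its underside, long axis y
Not all that is in view belongs to the job. Leave any pink or red look-alike of the flask alone.

How it is judged:
On the way:
1. the stopper is fully home in the flask, which still stands upright on the desk within 5 cm of where it stood (distance between stopper_shoulder and flask_mouth below 0.004 m and angle between the z axis of stopper and the z axis of flask, either way round below 0.12 rad and height (world z) of flask below 0.008 m and angle between flask's own z axis and vertical below 0.08 rad and distance of flask from where it was at the start of the episode below 0.05 m), for 0.2 s.
At the end, for the whole second after the job is handed in: Stopper head on the lip (within 4 mm, 7 degrees); flask on the free wide cell's floor (12 mm of centre), dropper bottle on the free narrow cell's (20 mm), both upright to 4.5 degrees, down to 4 mm, at rest; jar and small bottle in their cells; caddy moved under 4 cm (distance between stopper_shoulder and flask_mouth below 0.004 m and angle between the z axis of stopper and the z axis of flask, either way round below 0.12 rad and horizontal distance between flask and cell_wide_right below 0.012 m and z of flask in the frame of cell_wide_right between -0.004 and 0.004 m and angle between each of flask, dropper_bottle, jar, small_bottle's own z axis and vertical below 0.08 rad and horizontal distance between dropper_bottle and cell_narrow_left below 0.02 m and z of dropper_bottle in the frame of cell_narrow_left between -0.004 and 0.004 m and horizontal distance between jar and cell_wide_left below 0.012 m and z of jar in the frame of cell_wide_left between -0.004 and 0.004 m and horizontal distance between small_bottle and cell_narrow_right below 0.02 m and z of small_bottle in the frame of cell_narrow_right between -0.004 and 0.004 m and distance of caddy from where it was at the start of the episode below 0.04 m and linear speed of each of flask, dropper_bottle, stopper below 0.02 m/s and angular speed of each of flask, dropper_bottle, stopper below 0.2 rad/s); the robot touches nothing.
It fails at once if the flask is lifted more than 2 cm without its stopper in the neck (height (world z) of flask above 0.02 m and distance between stopper_shoulder and flask_mouth above 0.012 m).
It fails at once if the flask or the dropper bottle is tipped more than 35 degrees (angle between any of flask, dropper_bottle's own z axis and vertical above 0.61 rad).
It fails at once if the flask or the dropper bottle is let fall (moves faster than 0.6 m/s while no finger touches it, a fall of about 2 cm) ((contact force between flask and the fingers below 0.01 N and linear speed of flask above 0.6 m/s) or (contact force between dropper_bottle and the fingers below 0.01 N and linear speed of dropper_bottle above 0.6 m/s)).
It fails at once if the mug or the usb stick is moved more than 3 cm (distance of any of mug, usb_stick from where it was at the start of the episode above 0.03 m).
It also fails if it takes over 69 s, if anything falls off the work surface, if the arm or the gripper's body presses on something with over 40 N, if the wrist force passes 120 N, or if a joint passes its speed limit or range.

## Working session

There is one attempt and no reset: what is moved stays moved. The work goes in short steps, Python scripts to look and compute and a shell command to move; the robot and the scene stay as the last step left them, time stands still between calls to the robot, and variables do not carry over. Pictures are saved under pics/ and viewed, at most 10 in all, crops included, and the job is handed in when it is done.

```bash
ls; mkdir -p pics; cat > h.py <<'E'
import numpy as np,cv2
from workcell import env
def snap(n,f=None):
    s=env.snapshot(n)
    if f: cv2.imwrite('pics/'+f,s['pixels'][:,:,::-1])
    return s
def ray(s,u,v):
    f=192/np.tan(np.radians(s['fov_y'])/2)
    d=np.array([(u-s['cx'])/f,(v-s['cy'])/f,1])
    R=np.array(s['R']);t=np.array(s['t'])
    return -R.T@t,R.T@d
def onz(s,u,v,z):
    o,d=ray(s,u,v);return o+d*(z-o[2])/d[2]
def proj(s,X):
    f=192/np.tan(np.radians(s['fov_y'])/2)
    c=np.array(s['R'])@np.array(X)+s['t'];return c[0]/c[2]*f+s['cx'],c[1]/c[2]*f+s['cy']
E
python3 - <<'E'
from h import *
a=snap('scene','a.png');b=snap('top','b.png')
for s in(a,b):print({k:v for k,v in s.items() if k!='pixels'})
cv2.imwrite('pics/ab.png',cv2.resize(np.vstack([a['pixels'],b['pixels']])[:,:,::-1],(400,600)))
print(env.state())
E
```

```text
pics
{'fov_y': 49.15795501717125, 'cx': 255.7418099921966, 'cy': 187.78194980205177, 'R': array([[ 0.58981702, -0.80716673, -0.02444908],
       [-0.46857812, -0.31743004, -0.82442266],
       [ 0.65768566,  0.49771482, -0.56544631]]), 't': array([-0.27724666,  0.34540658,  0.72905417])}
{'fov_y': 49.68692190251665, 'cx': 247.17682901387855, 'cy': 197.29323511267495, 'R': array([[ 2.72382310e-02, -9.99628146e-01,  1.28369018e-03],
       [-9.96955866e-01, -2.72592210e-02, -7.30474983e-02],
       [ 7.30553277e-02,  7.09902175e-04, -9.97327637e-01]]), 't': array([0.08160592, 0.56228826, 1.18152815])}
{'clock': 0.1, 'qpos': array([ 1.04261595e+00,  2.77112130e-01, -2.77781498e-02,  1.26800979e+00,
       -1.34494515e-05,  1.46743345e+00]), 'qvel': array([-0.00043344,  0.00045525,  0.00383835,  0.00057887,  0.00172049,
        0.00042285]), 'joint_efforts': array([ 1.93038818e-04, -4.46709573e+01,  2.96128285e+01,  8.47195362e-03,
       -9.53901508e-05, -3.40237705e-08]), 'tcp_pos': array([0.2571826 , 0.56875416, 0.19482112]), 'eef_rot': array([-0.66215985, -3.07036067,  0.00314709]), 'wrist_force': array([-0.21377374,  0.08128708, -0.0816359 ]), 'torque': array([-0.0201368 , -0.04036319, -0.03990949]), 'gripper_force': 0.0, 'grip_width': 0.9996820794460154}
```

View pics/a.png

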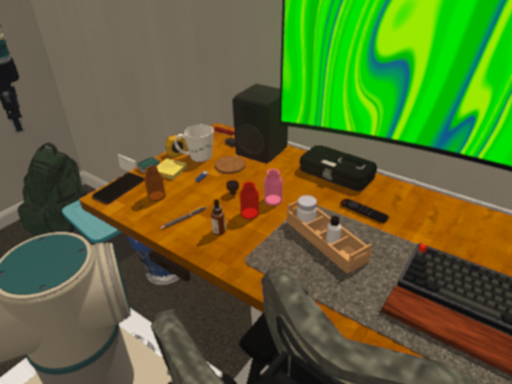

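View pics/b.png

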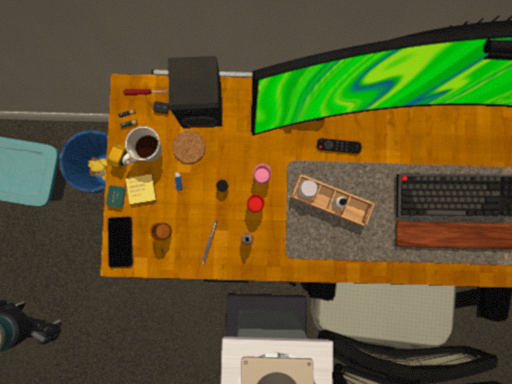

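Flask candidates are amber at top (162,231) / scene (155,183), red at top (255,203) / scene (249,200), and pink at top (262,174) / scene (273,188). Only the first is amber glass, so it fits the description. The stopper is the dark spot at top (222,186), the dropper is at (247,239), and the caddy is centred near (333,200). I'll confirm with an enlarged crop and measure.

```bash
python3 - <<'E'
from h import *
a=snap('scene');b=snap('top')
A=cv2.resize(a['pixels'][140:280,120:390,::-1],(800,415),interpolation=cv2.INTER_CUBIC)
B=cv2.resize(b['pixels'][140:270,140:390,::-1],(800,416),interpolation=cv2.INTER_CUBIC)
cv2.imwrite('pics/c.png',A);cv2.imwrite('pics/d.png',B)
for n,(u,v),z in [('flask',(162,231),.09),('stop',(222,186),.036),('drop',(247,239),.1),('caddy',(333,200),.04),('base',(280,370),0),('usb',(179,181),.008)]:
    print(n,onz(b,u,v,z))
print(proj(b,[0,0,0]),proj(a,[0,0,0]),proj(b,env.state()['tcp_pos']))
E
```

```text
flask [0.45676362 0.3254279  0.09      ]
stop [0.58919328 0.16993645 0.036     ]
drop [0.44170891 0.09427578 0.1       ]
caddy [ 0.55737774 -0.14788534  0.04      ]
base [ 0.06863481 -0.01044183  0.        ]
usb [0.60325462 0.29837097 0.008     ]
(np.float64(275.81935195448926), np.float64(394.64845464379795)) (np.float64(96.11009071086099), np.float64(386.65845394421524)) (np.float64(49.357791920530616), np.float64(311.05595010688364))
```

View pics/c.png

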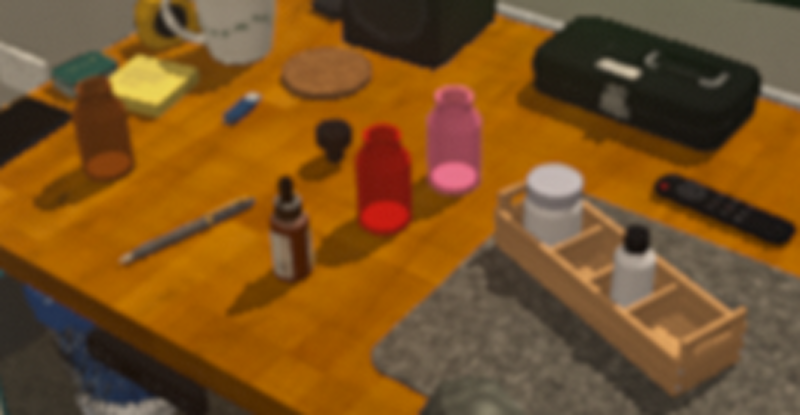

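View pics/d.png

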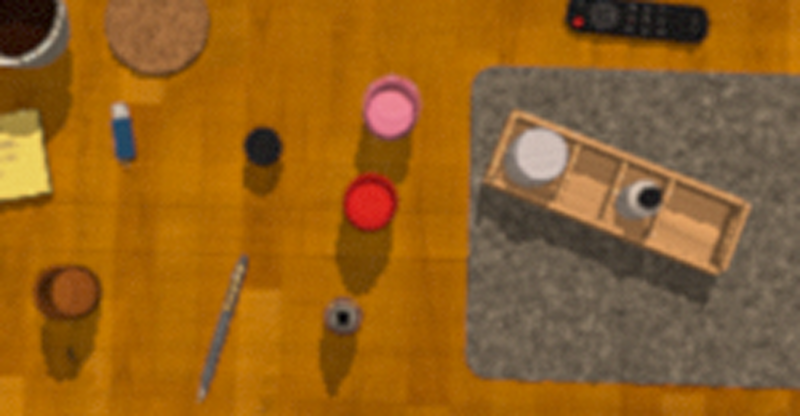

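Crop c shows the amber flask at (102,135), upright, and it is the only amber one. Red at (385,180) and pink at (455,140) are look-alikes, left alone. The stopper is at (333,140), the dropper at (290,235), and the free cells sit between the jar and the small bottle, and at the right end. Next, the yaw and the first move.

```bash
python3 - <<'E'
from h import *
from scipy.spatial.transform import Rotation as Ro
b=snap('top');s=env.state()
print(Ro.from_rotvec(s['eef_rot']).as_matrix().round(3))
C=lambda u,v:(140+u/3.2,140+v/3.2)
P=[onz(b,*C(u,v),z)for u,v,z in[(517,112,.059),(487,182,.059),(750,205,.059),(722,272,.059)]]
for p in P:print(p.round(3))
ya=(P[0]+P[1]-P[2]-P[3]);print('caddy yaw',np.degrees(np.arctan2(-ya[0],ya[1])),np.linalg.norm(ya)/2,sum(P)/4)
print(np.array(env.snapshot('wrist')['hand_eye']).round(3))
E
```

```text
[[-0.911  0.412 -0.001]
 [ 0.412  0.911 -0.001]
 [ 0.    -0.001 -1.   ]]
[ 0.624 -0.055  0.059]
[ 0.562 -0.029  0.059]
[ 0.548 -0.26   0.059]
[ 0.489 -0.236  0.059]
caddy yaw -19.946554155404844 0.2191971488263917 [ 0.55552565 -0.14496522  0.059     ]
[[-0.    -0.953 -0.304  0.079]
 [ 1.    -0.     0.    -0.   ]
 [-0.    -0.304  0.953 -0.178]
 [ 0.     0.     0.     1.   ]]
```

```bash
python3 -m pendant '[[[0.025,-0.0305,0.007,0,0,-10.7,1],[0.025,-0.0305,0.007,0,0,-10.7,1],[0.025,-0.0305,0.007,0,0,-10.7,1],[0.025,-0.0305,0.007,0,0,-10.7,1],[0.025,-0.0305,0.007,0,0,-10.7,1],[0.025,-0.0305,0.007,0,0,-10.7,1],[0.025,-0.0305,0.007,0,0,-10.7,1],[0.025,-0.0305,0.007,0,0,-10.7,1],[0,0,0,0,0,0,1],[0,0,0,0,0,0,1]]]'
cat >> h.py <<'E'
from scipy.spatial.transform import Rotation as Ro
def wsnap(f=None):
    st=env.state();s=env.snapshot('wrist');H=np.array(s['hand_eye'])
    T=np.eye(4);T[:3,:3]=Ro.from_rotvec(st['eef_rot']).as_matrix();T[:3,3]=st['tcp_pos']
    W=np.linalg.inv(T@H);s['R']=W[:3,:3];s['t']=W[:3,3]
    if f: cv2.imwrite('pics/'+f,s['pixels'][:,:,::-1])
    return s
E
python3 - <<'E'
from h import *
s=wsnap('w1.png');np.savez('w1.npz',**s)
for p in [(.457,.325,0),(.457,.325,.094),(.589,.17,.036)]:print(proj(s,p))
E
```

```text
clock: 1.55
tcp_pos: [0.4572, 0.3256, 0.2517]
eef_rot: [-2.571, -1.804, 0.001]
wrist_force: [0.4, 0.8, 0.1]
grip_width: 0.999
gripper_force: 0.0
(np.float64(257.5650485119616), np.float64(152.411730563319))
(np.float64(257.7396950425629), np.float64(166.75916290497167))
(np.float64(377.2392910373868), np.float64(224.4855858471337))
```

View pics/w1.png

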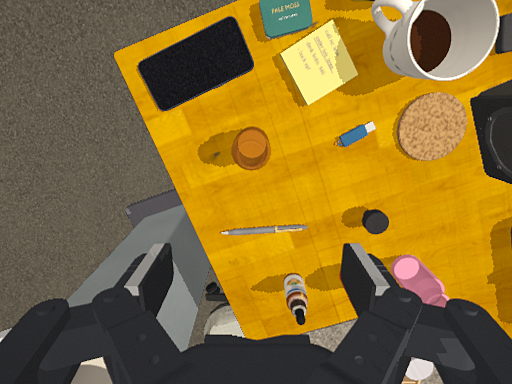

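```bash
python3 - <<'E'
from h import *
s=dict(np.load('w1.npz'))
I=s['pixels'];np.set_printoptions(linewidth=200)
A=cv2.resize(I[115:185,190:290,::-1],(600,420),interpolation=cv2.INTER_CUBIC)
b=snap('top');B=cv2.resize(b['pixels'][210:255,140:185,::-1],(400,400),interpolation=cv2.INTER_CUBIC)
c=np.zeros((600,800,3),np.uint8);A=cv2.resize(A,(480,336));B=cv2.resize(B,(320,320));c[:336,:480]=A;c[:320,480:]=B
cv2.imwrite('pics/e.png',c[:340])
# stopper dark blobs
for nm,q,(u,v) in(('w',s,(375,222)),('t',b,(222,186))):
    m=(q['pixels'].max(2)<60).astype(np.uint8)
    n,l,st,ce=cv2.connectedComponentsWithStats(m);k=np.argmin(np.hypot(*(ce-[u,v]).T));print(nm,st[k],ce[k],onz(q,*ce[k],.03))
E
```

```text
w [373 219   4   5   8] [374.125 221.375] [0.58736877 0.17308364 0.03      ]
t [217 180  11  12  97] [221.79381443 185.56701031] [0.59102388 0.17094454 0.03      ]
```

View pics/e.png

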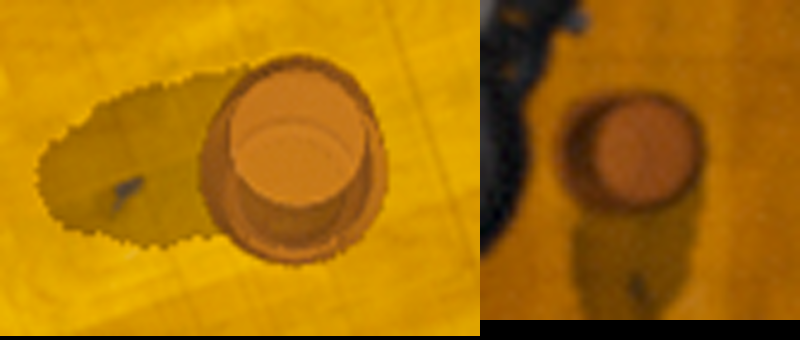

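The crop shows one amber flask, standing, mouth open and nothing in the neck. Its outline spans wrist columns 232–271 and rows 126.5–170, and top-view columns 151–171 and rows 222.7–240. I'll solve its centre from these extents.

```bash
cat >> h.py <<'E'
from scipy.optimize import least_squares
def circ(s,x,y,rz):
    th=np.linspace(0,2*np.pi,73);P=[]
    for r,z in rz:P+=[proj(s,(x+r*np.cos(a),y+r*np.sin(a),z))for a in th]
    P=np.array(P);return np.r_[P.min(0),P.max(0)]
def fit(s,box,rz,g):
    f=lambda p:circ(s,*p,rz)-np.array(box)
    r=least_squares(f,g);return r.x.round(4),r.fun.round(1)
FL=[(.025,0),(.025,.068),(.017,.094)];ST=[(.018,.036),(.018,.02),(.009,0)]
E
python3 - <<'E'
from h import *
w=dict(np.load('w1.npz'));b=snap('top')
print('flask',fit(w,[232.1,126.5,270.8,170.2],FL,(.457,.325)),fit(b,[151,222.7,171.4,240],FL,(.457,.325)))
for nm,q,(u,v),th in(('w',w,(375,222),75),('t',b,(222,186),55)):
    I=q['pixels'].astype(int);m=((I.max(2)<th)).astype(np.uint8)
    n,l,st,ce=cv2.connectedComponentsWithStats(m);k=1+np.argmin(np.hypot(*(ce[1:]-[u,v]).T)+99*(st[1:,4]<50));x,y,ww,h,a=st[k]
    print(nm,st[k],fit(q,[x-.5,y-.5,x+ww-.5,y+h-.5],ST,(.59,.17)))
E
```

```text
flask (array([0.4543, 0.3406]), array([-0.6, -0.6,  0.6,  0.5])) (array([0.4553, 0.338 ]), array([-1. , -0.4,  1.1,  0.4]))
w [362 210  27  24 488] (array([0.5887, 0.1715]), array([-0.6, -1.2,  0.6,  1.2]))
t [217 181  10  11  88] (array([0.5898, 0.1717]), array([-1.4, -1. ,  1.4,  1. ]))
```

```bash
python3 -m pendant '[[[0.033,-0.0385,-0.02,0,0,0,1],[0.033,-0.0385,-0.02,0,0,0,1],[0.033,-0.0385,-0.02,0,0,0,1],[0.033,-0.0385,-0.02,0,0,0,1],[0,0,-0.04,0,0,0,0.75],[0,0,-0.04,0,0,0,0.75],[0,0,-0.04,0,0,0,0.75],[0,0,-0.02,0,0,0,0.75],[0,0,-0.0137,0,0,0,0.75],[0,0,0,0,0,0,0.75],[0,0,0,0,0,0,0.75]]]' 40
python3 - <<'E'
from h import *
s=wsnap('w2.png')
for p in [(.589,.1715,.036)]:print(proj(s,p))
E
```

```text
clock: 3.08
tcp_pos: [0.5906, 0.1719, 0.0193]
eef_rot: [2.571, 1.804, 0.003]
wrist_force: [-0.2, 0.8, -0.1]
grip_width: 0.749
gripper_force: 0.0
(np.float64(256.35310680861306), np.float64(232.1492082733891))
```

View pics/w2.png

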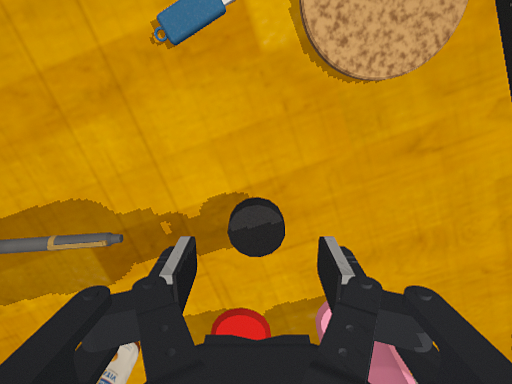

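The stopper head sits between the open pads, centred at (257,226), slightly above the pads' line. I'll fit it.

```bash
python3 - <<'E'
from h import *
s=wsnap();I=s['pixels'].astype(int)
m=(I.max(2)<75).astype(np.uint8);m[:180]=0;m[290:]=0;m[:,:215]=0;m[:,300:]=0
n,l,st,ce=cv2.connectedComponentsWithStats(m);x,y,w,h,a=st[1+np.argmax(st[1:,4])];print(x,y,w,h,a)
p,r=fit(s,[x-.5,y-.5,x+w-.5,y+h-.5],ST,(.59,.17));print(p,r)
t=env.state();T=Ro.from_rotvec(t['eef_rot']).as_matrix();d=np.r_[p,0.02]-t['tcp_pos'];print(t['tcp_pos'],T.T@d,proj(s,t['tcp_pos']),T.round(3))
E
```

```text
227 198 58 59 2654
[0.5887 0.1715] [-0.4 -1.5  0.4  1.6]
[0.59084232 0.17180691 0.01962525] [-0.00101815 -0.00190863 -0.00038039] (np.float64(258.4146849784741), np.float64(219.8977415077872)) [[ 0.341  0.94   0.003]
 [ 0.94  -0.341  0.   ]
 [ 0.001  0.002 -1.   ]]
```

```bash
python3 -m pendant '[[[0,0,-0.001,0,0,0,0.2],[0,0,0,0,0,0,0.2],[0,0,0,0,0,0,0.2],[0,0,0,0,0,0,0.2],[0,0,0,0,0,0,0.2],[0,0,0.03,0,0,0,0.2],[0,0,0.05,0,0,0,0.2],[0,0,0.05,0,0,0,0.2],[0,0,0.03,0,0,0,0.2],[0,0,0,0,0,0,0.2],[0,0,0,0,0,0,0.2]]]' 50
python3 - <<'E'
from h import *
s=wsnap('w3.png');np.savez('w3.npz',**s);t=env.state();z=t['tcp_pos'][2]-.0184
I=s['pixels'].astype(int)
m=(I.max(2)<75).astype(np.uint8);m[:180]=0;m[290:]=0;m[:,:225]=0;m[:,290:]=0
n,l,st,ce=cv2.connectedComponentsWithStats(m);x,y,w,h,a=st[1+np.argmax(st[1:,4])];print(x,y,w,h,a)
p,r=fit(s,[x-.5,y-.5,x+w-.5,y+h-.5],[(r,q+z)for r,q in ST],(.59,.17));print(p,r)
T=Ro.from_rotvec(t['eef_rot']).as_matrix();d=np.r_[p,z]-t['tcp_pos'];print(t['tcp_pos'],T.T@d,d)
E
```

```text
clock: 4.55
tcp_pos: [0.5888, 0.1713, 0.1761]
eef_rot: [-2.572, -1.803, 0.002]
wrist_force: [-0.1, 0.0, -0.4]
grip_width: 0.202
gripper_force: 0.0
273 231 17 59 523
[0.5935 0.1423] [-19.8  -0.5  19.7   1.9]
[0.58826602 0.17120313 0.17531308] [-0.02535552  0.01482959  0.0183991 ] [ 0.00523398 -0.02890313 -0.0184    ]
```

View pics/w3.png

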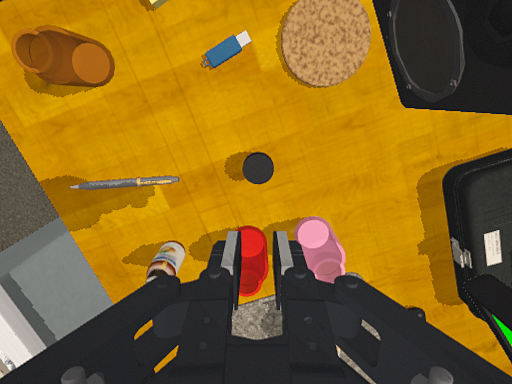

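The stopper is still standing on the desk at (258,168), so the fingers shut without holding it. I'll check the finger pace while reopening above it, and its position.

```bash
python3 -m pendant '[[[0,0,0,0,0,0,0.75],[0,0,0,0,0,0,0.75]]]' 50
python3 - <<'E'
from h import *
s=dict(np.load('w3.npz'));I=s['pixels'].astype(int)
m=(I.max(2)<75).astype(np.uint8);m[:140]=0;m[195:]=0;m[:,:230]=0;m[:,290:]=0
n,l,st,ce=cv2.connectedComponentsWithStats(m);x,y,w,h,a=st[1+np.argmax(st[1:,4])];print(x,y,w,h,a)
print(fit(s,[x-.5,y-.5,x+w-.5,y+h-.5],ST,(.59,.17)))
E
python3 -m pendant '[[[0,0,0,0,0,0,0.3],[0,0,0,0,0,0,0.3]]]' 50
```

```text
clock: 4.85
tcp_pos: [0.5888, 0.1713, 0.1759]
eef_rot: [-2.572, -1.803, 0.003]
wrist_force: [0.0, -0.3, -0.4]
grip_width: 0.615
gripper_force: 0.0
243 152 31 32 766
(array([0.5892, 0.1719]), array([-0.5, -0.9,  0.5,  0.9]))
clock: 5.1
tcp_pos: [0.5895, 0.1714, 0.177]
eef_rot: [-2.572, -1.803, 0.0]
wrist_force: [0.2, -1.0, -0.2]
grip_width: 0.303
gripper_force: 0.0
```

```bash
python3 - <<'E'
from h import *
s=dict(np.load('w3.npz'));H=s['hand_eye'];f=192/np.tan(np.radians(s['fov_y'])/2);print(f,s['cx'],s['cy'])
def tool(u,v,y):
    d=H[:3,:3]@np.array([(u-s['cx'])/f,(v-s['cy'])/f,1]);k=(y-H[1,3])/d[1];return H[:3,3]+k*d
for u,v,y in[(195,238,-.032),(320,238,.032),(196,262,-.032),(240,232,-.0085),(275,232,.0085),(240,300,-.0085),(275,300,.0085)]:print(u,v,tool(u,v,y).round(4))
for p in [(0,0,0),(.011,0,0),(-.011,0,0),(0,0,-.019)]:
    c=np.linalg.inv(H)@np.r_[p,1];print(p,c[:2]/c[2]*f+[s['cx'],s['cy']])
E
```

```text
290.7398708513603 256.68655368989704 189.79895161907928
195 238 [ 0.0106 -0.032  -0.0471]
320 238 [ 0.0075  0.032  -0.0409]
196 262 [-0.0021 -0.032  -0.0486]
240 232 [ 0.0211 -0.0085 -0.0618]
275 232 [ 0.0101  0.0085 -0.0391]
240 300 [-0.0074 -0.0085 -0.0711]
275 300 [-0.0242  0.0085 -0.0498]
(0, 0, 0) [258.41196644 219.7999744 ]
(0.011, 0, 0) [258.43610558 204.29813218]
(-0.011, 0, 0) [258.38864513 234.77662506]
(0, 0, -0.019) [258.59132636 232.44417714]
```

```bash
python3 -m pendant '[[[0,0,-0.04,0,0,0,0.75],[0,0,-0.05,0,0,0,0.75],[0,0,-0.04,0,0,0,0.75],[0,0,-0.03,0,0,0,0.75],[0,0,-0.008,0,0,0,0.75],[0,0,-0.004,0,0,0,0.75],[0,0,0,0,0,0,0.75],[0,0,0,0,0,0,0.75]]]' 50
python3 -m pendant '[[[0,0,0,0,0,0,0.2],[0,0,0,0,0,0,0.2],[0,0,0,0,0,0,0.2],[0,0,0,0,0,0,0.2]]]' 50
```

```text
clock: 6.1
tcp_pos: [0.591, 0.1717, 0.0067]
eef_rot: [2.571, 1.803, 0.004]
wrist_force: [0.7, 0.8, 0.5]
grip_width: 0.749
gripper_force: 0.0
clock: 6.6
tcp_pos: [0.5896, 0.1714, 0.0052]
eef_rot: [-2.572, -1.803, 0.0]
wrist_force: [0.0, -0.0, 0.5]
grip_width: 0.201
gripper_force: 0.0
```

```bash
python3 - <<'E'
from h import *
a=snap('scene');w=wsnap();t=env.state()
print(proj(a,t['tcp_pos']),proj(a,t['tcp_pos']+[0,0,.04]))
c=np.zeros((600,800,3),np.uint8)
u,v=map(int,proj(a,t['tcp_pos']))
print(u-40,v-55)
c[:600,:400]=cv2.resize(a['pixels'][v-65:v+25,u-30:u+30],(400,600),interpolation=cv2.INTER_CUBIC)
c[:600,400:]=cv2.resize(w['pixels'][170:320,206:306],(400,600),interpolation=cv2.INTER_CUBIC)
cv2.imwrite('pics/f.png',c[:,:,::-1])
E
```

```text
(np.float64(231.92673982273777), np.float64(191.45063998459918)) (np.float64(231.12002684695184), np.float64(179.75596840022916))
191 136
```

View pics/f.png

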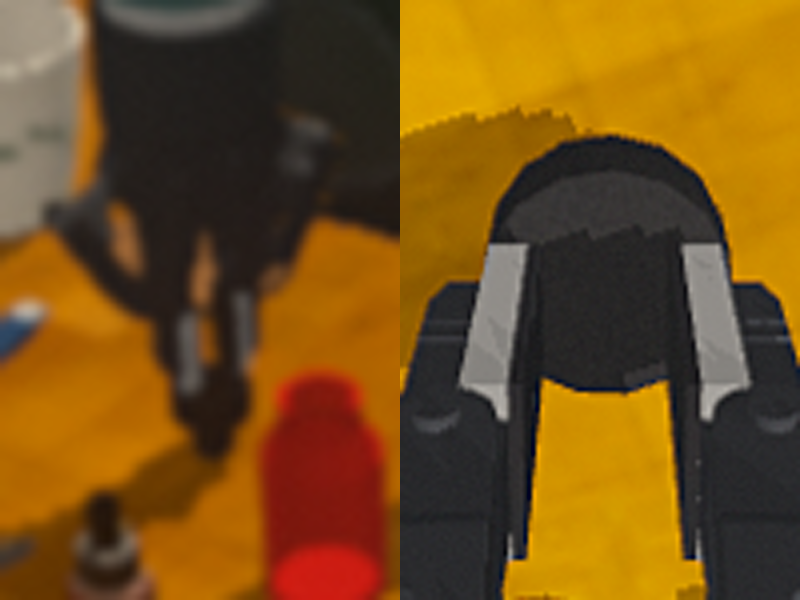

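The fingertips, at row ~230, hover just above the stopper's head although the reported TCP is at z=5 mm. So the real tips are some 3 cm short of the reported TCP. I'll touch down on the head gently to measure this.

```bash
for i in 1; do python3 -m pendant '[[[0,0,-0.003,0,0,0,0.2],[0,0,0,0,0,0,0.2]]]' 50|egrep 'tcp|wrist'
python3 -m pendant '[[[0,0,-0.003,0,0,0,0.2],[0,0,0,0,0,0,0.2]]]' 50|egrep 'tcp|wrist'; done
```

```text
tcp_pos: [0.5892, 0.1713, 0.0018]
wrist_force: [-0.1, -0.4, -0.3]
tcp_pos: [0.59, 0.1717, 0.0008]
wrist_force: [-2.8, 0.0, 9.6]
```

```bash
python3 -m pendant '[[[0,0,0.012,0,0,0,0.2],[0,0,0,0,0,0,0.75],[0,0,0,0,0,0,0.75],[0,0,0,0,0,0,0.75],[0,0,-0.012,0,0,0,0.75],[0,0,-0.012,0,0,0,0.75],[0,0,-0.003,0,0,0,0.75],[0,0,0,0,0,0,0.75],[0,0,0,0,0,0,0.2],[0,0,0,0,0,0,0.2],[0,0,0,0,0,0,0.2],[0,0,0,0,0,0,0.2]]]' 50
```

```text
clock: 8.7
tcp_pos: [0.5905, 0.1717, -0.015]
eef_rot: [2.572, 1.803, 0.002]
wrist_force: [-0.1, 0.1, 3.8]
grip_width: 0.397
gripper_force: 50.0
```

```bash
python3 -m pendant '[[[0,0,0.02,0,0,0,0.2],[0,0,0.04,0,0,0,0.2],[0,0,0.04,0,0,0,0.2],[0,0,0.04,0,0,0,0.2],[-0.027,0.0335,0,0,0,0,0.2],[-0.027,0.0335,0,0,0,0,0.2],[-0.027,0.0335,0,0,0,0,0.2],[-0.027,0.0335,0,0,0,0,0.2],[-0.027,0.0335,0,0,0,0,0.2],[0,0,0,0,0,0,0.2],[0,0,0,0,0,0,0.2]]]' 60
python3 - <<'E'
from h import *
s=wsnap('w4.png');np.savez('w4.npz',**s);t=env.state();z=t['tcp_pos'][2]+.015
T=Ro.from_rotvec(t['eef_rot']).as_matrix();print(t['tcp_pos'],t['grip_width'])
I=s['pixels']
for nm,p in(('foot',(0,0,0)),('headtop',(0,0,.036)),('sh',(.018*.34,.018*.94,.02))):print(nm,proj(s,[t['tcp_pos'][0]+p[0],t['tcp_pos'][1]+p[1],z+p[2]]))
print('flask mouth',proj(s,(.4545,.340,.094)),circ(s,.4545,.34,FL))
m=(I.max(2)<75)
for r in range(150,260,6):print(r,I[r,256],''.join('#' if m[r,c] else '.' for c in range(190,330,3)))
E
```

```text
clock: 10.07
tcp_pos: [0.4545, 0.3386, 0.1239]
eef_rot: [2.572, 1.803, -0.001]
wrist_force: [-0.1, 0.5, -1.4]
grip_width: 0.391
gripper_force: 59.7
[0.45491442 0.33835677 0.12395421] 0.39131038859884093
foot (np.float64(259.30816342238717), np.float64(229.83300050339574))
headtop (np.float64(259.93971480527773), np.float64(261.25554280253436))
sh (np.float64(259.69675701388155), np.float64(215.37424824858897))
flask mouth (np.float64(257.5510628351506), np.float64(202.50030545948235)) [227.95360388 148.90825417 286.96265982 222.97916491]
150 [137  79  28] ...............................................
156 [198 121  27] ...............................................
162 [202 123  31] ...............................................
168 [206 127  31] ...............................................
174 [206 128  30] ...............................................
180 [207 129  32] ...............................................
186 [208 130  25] ...............................................
192 [164 101  30] ...............................................
198 [153  92  17] ...............................................
204 [151  90  21] ...............................................
210 [146  87  22] ...............................................
216 [152  86  23] ...............................................
222 [42 41 45] .................###########...................
228 [42 40 41] ...............################................
234 [65 60 60] ...........#.###################.##............
240 [67 65 64] ...........########################............
246 [56 54 52] ...###....##########################...####....
252 [43 42 42] ..###....###########################....####...
258 [46 46 46] .####....############################....###...
```

```bash
python3 - <<'E'
from h import *
s=dict(np.load('w4.npz'));I=s['pixels']
print('r185 L',[tuple(I[185,c]) and int(I[185,c,1]) for c in range(218,242)]);print('R',[int(I[185,c,1]) for c in range(274,300)])
print('col258',[int(I[r,258,1]) for r in range(136,160)])
print('col258 low',[int(I[r,258,1]) for r in range(200,226)])
for r in(219,220,221,222,224,228):
  k=np.where(I[r,225:295].max(1)<80)[0]+225;print(r,k.min() if len(k) else 0,k.max() if len(k) else 0)
E
```

```text
r185 L [126, 125, 125, 126, 127, 126, 127, 127, 130, 104, 90, 92, 94, 93, 92, 92, 95, 92, 92, 91, 89, 88, 85, 95]
R [81, 86, 89, 87, 84, 80, 104, 125, 126, 124, 118, 143, 174, 173, 173, 174, 173, 169, 169, 168, 172, 174, 176, 170, 165, 165]
col258 [156, 160, 162, 162, 158, 157, 158, 158, 160, 162, 165, 168, 178, 123, 80, 85, 85, 86, 115, 123, 122, 121, 121, 120]
col258 low [90, 91, 91, 87, 88, 91, 87, 90, 88, 91, 86, 81, 82, 80, 89, 90, 71, 42, 39, 35, 42, 43, 41, 42, 38, 41]
219 246 266
220 244 270
221 242 272
222 241 273
224 238 276
228 232 281
```

```bash
python3 -m pendant '[[[0,0.002,0,0,0,0,0.2],[0,0,-0.02,0,0,0,0.2],[0,0,-0.015,0,0,0,0.2],[0,0,-0.01,0,0,0,0.2],[0,0,-0.01,0,0,0,0.2],[0,0,0,0,0,0,0.2]]]' 60
python3 -m pendant '[[[0,0,-0.004,0,0,0,0.2],[0,0,-0.003,0,0,0,0.2],[0,0,0,0,0,0,0.2]]]' 60
```

```text
clock: 10.88
tcp_pos: [0.454, 0.3405, 0.0683]
eef_rot: [-2.573, -1.803, 0.003]
wrist_force: [0.2, 0.6, 0.3]
grip_width: 0.392
gripper_force: 59.7
clock: 11.25
tcp_pos: [0.4545, 0.3409, 0.0622]
eef_rot: [2.572, 1.803, -0.0]
wrist_force: [-0.1, 0.6, 0.2]
grip_width: 0.393
gripper_force: 59.7
```

```bash
python3 -m pendant '[[[0,0,-0.002,0,0,0,0.2],[0,0,0,0,0,0,0.2]]]' 60|egrep 'tcp|wrist'
python3 -m pendant '[[[0,0,-0.002,0,0,0,0.2],[0,0,0,0,0,0,0.2]]]' 60|egrep 'tcp|wrist'
python3 -m pendant '[[[0,0,-0.002,0,0,0,0.2],[0,0,0,0,0,0,0.2]]]' 60|egrep 'tcp|wrist'
```

```text
tcp_pos: [0.4546, 0.3409, 0.0602]
wrist_force: [-0.6, -0.7, -0.6]
tcp_pos: [0.455, 0.3412, 0.0591]
wrist_force: [-0.8, -0.8, 5.1]
tcp_pos: [0.4556, 0.3419, 0.0591]
wrist_force: [-3.3, -1.9, 14.7]
```

```bash
python3 -m pendant '[[[0,0,-0.002,0,0,0,0.2],[0,0,0,0,0,0,0.2],[0,0,0,0,0,0,0.2]]]' 80|egrep 'tcp|wrist'
python3 -m pendant '[[[0,0,0.006,0,0,0,0.2],[0,0,0,0,0,0,0.2],[0,0,0,0,0,0,0.8],[0,0,0,0,0,0,0.8],[0,0,0,0,0,0,0.8],[0,0,0,0,0,0,0.8]]]'
python3 - <<'E'
from h import *
s=wsnap('w5.png');np.savez('w5.npz',**s);I=s['pixels']
print('home pred',circ(s,.4545,.3405,[(.018,.110),(.018,.094)]),'flask',circ(s,.4545,.3405,FL))
m=(I.max(2)<80)
for r in range(170,290,5):
  k=np.where(m[r,200:315])[0]+200;print(r,k.min() if len(k) else 0,k.max() if len(k) else 0,len(k))
E
```

```text
tcp_pos: [0.4562, 0.3425, 0.0593]
wrist_force: [-7.4, -3.0, 24.4]
clock: 13.12
tcp_pos: [0.4545, 0.3409, 0.06]
eef_rot: [-2.572, -1.803, 0.001]
wrist_force: [-0.0, 0.4, 0.3]
grip_width: 0.796
gripper_force: 0.0
home pred [223.36560324 214.93796765 295.10221829 290.86896634] flask [219.60700911 163.81227389 297.79506808 271.63487912]
170 0 0 0
175 0 0 0
180 0 0 0
185 0 0 0
190 0 0 0
195 0 0 0
200 0 0 0
205 0 0 0
210 0 0 0
215 0 0 0
220 242 272 31
225 234 279 46
230 230 283 54
235 227 286 60
240 225 288 64
245 225 289 65
250 224 290 67
255 223 291 69
260 222 291 70
265 224 290 67
270 226 288 63
275 228 286 59
280 233 280 48
285 241 273 33
```

The stopper head appears centred at (257,253), with size and place as predicted for home: contact came at the expected height, and it held under a 24 N push. Next is the flask body, descending in checked steps in case the palm meets the stopper.

```bash
python3 -m pendant '[[[0,0,-0.02,0,0,0,0.85],[0,0,-0.015,0,0,0,0.85],[0,0,0,0,0,0,0.85],[0,0,0,0,0,0,0.85]]]'|egrep 'tcp|wrist'
python3 -m pendant '[[[0,0,-0.004,0,0,0,0.85],[0,0,-0.002,0,0,0,0.85],[0,0,0,0,0,0,0.85]]]'|egrep 'tcp|wrist'
python3 -m pendant '[[[0,0,-0.003,0,0,0,0.85],[0,0,-0.003,0,0,0,0.85],[0,0,0,0,0,0,0.85]]]'|egrep 'tcp|wrist'
```

```text
tcp_pos: [0.4548, 0.341, 0.0254]
wrist_force: [0.4, -0.3, 1.5]
tcp_pos: [0.4545, 0.3409, 0.0192]
wrist_force: [-0.5, -0.6, -0.7]
tcp_pos: [0.4542, 0.3407, 0.0128]
wrist_force: [0.8, -0.3, -0.4]
```

```bash
python3 -m pendant '[[[0,0,-0.003,0,0,0,0.85],[0,0,-0.002,0,0,0,0.85],[0,0,0,0,0,0,0.85]]]'|egrep 'tcp|wrist'
python3 -m pendant '[[[0,0,0,0,0,0,0.35],[0,0,0,0,0,0,0.35],[0,0,0,0,0,0,0.35],[0,0,0,0,0,0,0.35],[0,0,0,0,0,0,0.35]]]' 45
```

```text
tcp_pos: [0.4544, 0.3408, 0.008]
wrist_force: [0.8, -0.9, -0.2]
clock: 15.42
tcp_pos: [0.4551, 0.3412, 0.0086]
eef_rot: [2.572, 1.803, 0.002]
wrist_force: [0.3, 0.4, 2.8]
grip_width: 0.562
gripper_force: 46.9
```

```bash
python3 -m pendant '[[[0,0,0.01,0,0,0,0.35],[0,0,0.03,0,0,0,0.35],[0,0,0.045,0,0,0,0.35],[0,0,0.045,0,0,0,0.35],[0,0,0.015,0,0,0,0.35],[0.003,-0.02,0,0,0,0,0.35],[0.005,-0.04,0,0,0,0,0.35],[0.006,-0.045,0,0,0,0,0.35],[0.006,-0.045,0,0,0,0,0.35],[0.006,-0.045,0,0,0,0,0.35],[0.006,-0.045,0,0,0,0,0.35],[0.006,-0.045,0,0,0,0,0.35]]]'
python3 -m pendant '[[[0.006,-0.045,0,0,0,0,0.35],[0.006,-0.045,0,0,0,0,0.35],[0.006,-0.045,0,0,0,0,0.35],[0.006,-0.045,0,0,0,0,0.35],[0.005,-0.04,0,0,0,0,0.35],[0.005,-0.03,0,0,0,0,0.35],[0,0,0,0,0,0,0.35],[0,0,0,0,0,0,0.35]]]'
python3 - <<'E'
from h import *
s=wsnap('w6.png');np.savez('w6.npz',**s);t=env.state();print(t['tcp_pos'],t['eef_rot'],t['grip_width'])
E
```

```text
clock: 16.92
tcp_pos: [0.4899, 0.0536, 0.1504]
eef_rot: [-2.571, -1.801, 0.007]
wrist_force: [-0.1, 0.2, -1.7]
grip_width: 0.563
gripper_force: 46.9
clock: 17.92
tcp_pos: [0.5244, -0.1934, 0.1511]
eef_rot: [-2.57, -1.8, 0.003]
wrist_force: [0.7, 0.2, -2.1]
grip_width: 0.559
gripper_force: 46.9
[ 0.52478647 -0.19308585  0.15157073] [-2.56965525e+00 -1.80142394e+00  2.56418764e-03] 0.5592663851033506
```

View pics/w6.png

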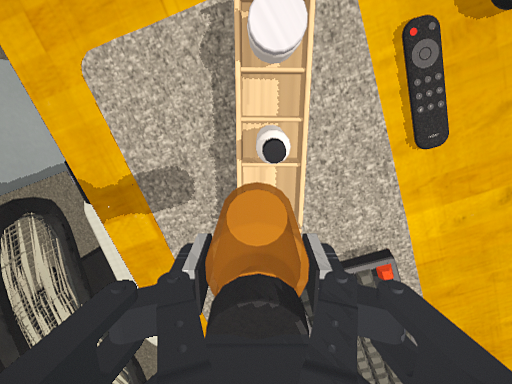

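The view shows the flask with stopper held upright over the caddy. The dividers are at rows ~70, 119 and 164, the walls at columns ~240 and ~306, the jar at (278,25), the small bottle at (273,147), and the narrow-left cell is free. I'll pull out the edges numerically.

```bash
python3 - <<'E'
from h import *
s=dict(np.load('w6.npz'));I=s['pixels'];G=cv2.cvtColor(I,cv2.COLOR_RGB2GRAY)
ch=lambda a:' '.join(map(str,a))
for r in(95,105,185):print(r,'L232',ch(G[r,228:252]),'| R292',ch(G[r,290:318]))
for c in(285,295):
  for r in(62,111,156):print(c,r,ch(G[r:r+18,c]))
c0=np.array([.5555,-.145]);yd=np.array([np.sin(np.radians(20)),np.cos(np.radians(20))]);xd=np.array([yd[1],-yd[0]])
W=lambda x,y,z:np.r_[c0+x*xd+y*yd,z]
for y in(.045,0,-.045):print(y,proj(s,W(.0,y,.039)),'wallL',proj(s,W(-.035,y,.043)),'R',proj(s,W(.035,y,.043)))
E
```

```text
95 L232 109 125 132 121 111 113 120 141 214 226 230 234 202 163 187 211 210 207 205 201 203 212 218 218 | R292 172 173 171 174 177 178 181 182 180 175 139 137 134 131 120 192 225 228 233 224 163 164 160 144 162 167 162 170
105 L232 115 88 112 131 129 126 117 120 208 225 225 227 201 164 189 212 210 206 207 212 214 217 219 218 | R292 172 171 172 174 176 179 183 182 182 153 135 137 133 125 169 217 225 227 228 178 193 164 162 188 198 197 192 174
185 L232 125 144 142 118 96 84 84 87 83 212 231 235 238 188 130 113 99 96 98 100 103 101 106 104 | R292 181 182 185 186 188 165 133 131 131 123 195 230 230 231 205 162 175 174 155 137 133 144 144 144 140 148 153 151
285 62 176 176 175 176 172 184 222 227 220 188 130 105 154 176 177 177 175 177
285 111 177 176 177 178 172 153 176 224 229 214 174 180 188 187 188 187 188 187
285 156 198 248 224 175 154 152 140 221 233 225 179 176 184 182 183 183 183 182
295 62 174 174 173 174 172 179 222 227 221 193 134 104 154 176 178 177 177 177
295 111 180 180 181 181 177 145 171 224 229 217 175 178 191 192 192 192 192 192
295 156 191 177 150 146 145 141 139 222 234 227 193 183 189 189 190 189 189 190
0.045 (np.float64(272.1487092218895), np.float64(70.88155159728385)) wallL (np.float64(234.09239500364595), np.float64(70.51716258006556)) R (np.float64(310.652605959681), np.float64(70.48077800227449))
0 (np.float64(271.40887189448887), np.float64(120.61173355539873)) wallL (np.float64(235.19472140601252), np.float64(120.9156216076636)) R (np.float64(308.0265683698684), np.float64(120.93673767772312))
-0.045 (np.float64(270.73684935259416), np.float64(165.78355991593213)) wallL (np.float64(236.194746202128), np.float64(166.63684229639026)) R (np.float64(305.64449765053274), np.float64(166.70518540487546))
```

```bash
python3 - <<'E'
from h import *
s=dict(np.load('w6.npz'));I=s['pixels'].astype(int)
t=np.array([.5246,-.1932,.1513]);xt=np.array([.341,.94]);yt=np.array([.94,-.341])
print([tuple(I[r,257]) for r in range(178,192)])
for r in(200,210,220):
  m=(I[r,:,0]-I[r,:,2]>60)&(I[r,:,1]<150);k=np.where(m[200:312])[0]+200;print(r,k.min(),k.max())
for o in(0,-.002,-.004):
  p=t[:2]+o*xt;z=t[2]-.008;print(o,circ(s,*p,[(.025,z)]),circ(s,*p,[(.025,z),(.025,z+.068)]))
E
```

```text
[(np.int64(250), np.int64(209), np.int64(152)), (np.int64(251), np.int64(210), np.int64(153)), (np.int64(254), np.int64(213), np.int64(156)), (np.int64(243), np.int64(201), np.int64(143)), (np.int64(183), np.int64(132), np.int64(78)), (np.int64(145), np.int64(85), np.int64(27)), (np.int64(153), np.int64(94), np.int64(40)), (np.int64(153), np.int64(95), np.int64(40)), (np.int64(153), np.int64(94), np.int64(36)), (np.int64(154), np.int64(95), np.int64(41)), (np.int64(151), np.int64(93), np.int64(40)), (np.int64(179), np.int64(107), np.int64(35)), (np.int64(198), np.int64(122), np.int64(30)), (np.int64(201), np.int64(124), np.int64(31))]
200 225 298
210 221 298
220 218 297
0 [222.422794   180.05310177 294.80496152 247.24948376] [205.39438822 180.05310177 312.37856548 314.82037961]
-0.002 [222.52884624 182.942013   294.69371501 249.73497321] [205.6271428  182.942013   312.13548228 318.13973742]
-0.004 [222.63426399 185.81295855 294.58313481 252.20612075] [205.85783778 185.81295855 311.89455355 321.43136779]
```

```bash
python3 -m pendant '[[[0.0033,-0.0109,0,0,0,0,0.35],[0.0032,-0.0109,0,0,0,0,0.35],[0,0,0,0,0,0,0.35],[0,0,-0.03,0,0,0,0.35],[0,0,-0.03,0,0,0,0.35],[0,0,-0.015,0,0,0,0.35],[0,0,0,0,0,0,0.35]]]'|egrep 'tcp|wrist|rot'
python3 -m pendant '[[[0,0,-0.015,0,0,0,0.35],[0,0,-0.015,0,0,0,0.35],[0,0,-0.012,0,0,0,0.35],[0,0,-0.007,0,0,0,0.35],[0,0,0,0,0,0,0.35]]]'|egrep 'tcp|wrist|grip'
```

```text
tcp_pos: [0.5321, -0.2152, 0.0772]
eef_rot: [-2.57, -1.802, 0.002]
wrist_force: [-0.4, -0.3, -1.2]
tcp_pos: [0.5325, -0.2155, 0.0284]
wrist_force: [-0.3, -0.3, -2.0]
grip_width: 0.558
gripper_force: 47.0
```

```bash
python3 -m pendant '[[[0,0,-0.005,0,0,0,0.35],[0,0,-0.004,0,0,0,0.35],[0,0,0,0,0,0,0.35]]]'|egrep 'tcp|wrist'
python3 -m pendant '[[[0,0,-0.002,0,0,0,0.35],[0,0,0,0,0,0,0.35]]]'|egrep 'tcp|wrist'
python3 -m pendant '[[[0,0,-0.001,0,0,0,0.35],[0,0,0,0,0,0,0.35]]]'|egrep 'tcp|wrist'
```

```text
tcp_pos: [0.5328, -0.2157, 0.0199]
wrist_force: [-0.1, -0.3, -0.7]
tcp_pos: [0.533, -0.2158, 0.0182]
wrist_force: [-0.2, -0.1, -2.4]
tcp_pos: [0.5333, -0.216, 0.0178]
wrist_force: [-1.7, 0.2, 3.0]
```

```bash
python3 -m pendant '[[[0,0,0.0005,0,0,0,0.62],[0,0,0,0,0,0,0.7],[0,0,0,0,0,0,0.85],[0,0,0,0,0,0,0.85],[0,0,0.02,0,0,0,0.85],[0,0,0.03,0,0,0,0.85],[0,0,0.04,0,0,0,0.85],[0,0,0.05,0,0,0,0.85],[0,0,0,0,0,0,0.85],[0,0,0,0,0,0,0.85]]]'
python3 - <<'E'
from h import *
b=snap('top','t7.png');np.savez('t7.npz',**b)
a=snap('scene','s7.png');np.savez('s7.npz',**a)
w=wsnap('w7.png');np.savez('w7.npz',**w);I=w['pixels']
# flask+stopper in wrist view: dark head
print('pred head',circ(w,.5325,-.2155,[(.018,.119),(.018,.103)]))
m=(I.max(2)<80).astype(np.uint8);m[:,:215]=0;m[:,300:]=0
for r in range(170,330,8):
  k=np.where(m[r])[0];print(r,k.min() if len(k) else 0,k.max() if len(k) else 0,len(k))
# dropper
P=(.4417,.0943);print('drop top pred',proj(b,(*P,.102)),proj(b,(*P,0)),'scene',proj(a,(*P,.102)),proj(a,(*P,0)))
E
```

```text
clock: 21.6
tcp_pos: [0.5329, -0.2157, 0.1575]
eef_rot: [-2.572, -1.803, 0.0]
wrist_force: [-0.2, 0.5, -0.7]
grip_width: 0.845
gripper_force: 0.0
pred head [236.33017614 173.74760723 282.08106305 222.05017154]
170 0 0 0
178 250 266 17
186 240 275 36
194 237 278 42
202 237 279 43
210 239 277 39
218 245 270 26
226 0 0 0
234 0 0 0
242 0 0 0
250 0 0 0
258 288 299 12
266 277 284 8
274 284 299 16
282 281 299 13
290 290 299 10
298 293 299 7
306 297 299 3
314 0 0 0
322 0 0 0
drop top pred (np.float64(246.9915234764509), np.float64(239.0234174802963)) (np.float64(246.96232034029515), np.float64(238.07171173075523)) scene (np.float64(216.07289128073265), np.float64(197.93941141215015)) (np.float64(219.1997455137315), np.float64(230.48846740795756))
```

```bash
python3 -m pendant '[[[-0.012,0.039,0.005,0,0,0,0.8],[-0.012,0.039,0.005,0,0,0,0.8],[-0.012,0.039,0.005,0,0,0,0.8],[-0.012,0.039,0.005,0,0,0,0.8],[-0.012,0.039,0,0,0,0,0.8],[-0.012,0.039,0,0,0,0,0.8],[-0.012,0.039,0,0,0,0,0.8],[-0.009,0.037,0,0,0,0,0.8],[0,0,0,0,0,0,0.7],[0,0,0,0,0,0,0.7]]]'|egrep 'tcp|wrist'
python3 - <<'E'
from h import *
w=wsnap('w8.png');np.savez('w8.npz',**w);I=w['pixels'].astype(int)
P=(.4417,.0943)
print('pred',[np.round(proj(w,(*P,z)),1) for z in(0,.07,.077,.102)],circ(w,*P,[(.016,0)]),circ(w,*P,[(.016,.07)]))
c0=257
for r in range(130,260,5):print(r,' '.join('%02x%02x%02x'%tuple(I[r,c]) for c in range(225,292,5)))
E
```

```text
tcp_pos: [0.4396, 0.0939, 0.1769]
wrist_force: [-0.6, -0.7, 0.3]
pred [array([259.2, 161.7]), array([259.7, 176.4]), array([259.8, 178.2]), array([260. , 185.5])] [246.33627975 148.94382915 272.06209405 174.21034498] [243.92042142 160.88867551 275.46222428 191.38688502]
130 da9e00 d59800 d89c00 d89d00 da9d00 d99a00 ce8e00 d69600 d99a00 d89d00 d49500 d79900 d89b00 d79a00
135 d89a00 d79b00 dba000 d99900 d89800 d99b00 d19100 d49500 d99900 d89900 d79900 d69800 d39500 d59700
140 d99c00 dca000 db9f00 dba000 da9c00 da9b00 dc9b00 d49500 db9f00 d99a00 d39500 d59900 d79a00 d79a00
145 d89c00 d99f00 dca000 da9d00 d79900 d49800 d89a00 d19200 d69700 d69a00 d79a00 d79b00 dda200 a16c00
150 d89a00 d99b00 dc9f00 db9b00 b67e00 b8872d b1a89b b9b2af db9c00 d79900 d79c00 dda000 a06b00 a37000
155 9a6700 a16f00 a77400 a77200 a89990 a59f92 667890 7c899b c7b494 d99c00 b07a00 a57300 a06f08 a37000
160 a36e00 a47000 a36e00 a77300 848282 9b6044 c09b84 d8b467 864917 c7a36a a26f00 a27100 a06d00 a26d00
165 a76f00 a06b00 a77400 a67200 987562 6f564b 231b12 251c17 dcbba5 7d4e3d 9c6900 a37000 a16f00 a26e00
170 a46e00 a0
[... 1122 characters left out ...]
8800 d08e00 cb8b00 ce8c00 d19200 c98700 c78400 ca8a00 ce8a00 cc8b00 ce8c00 cf8d00 cf8f00
230 c88200 cb8900 cf8e00 ce8a00 cc8b00 ce8c00 c07f00 c98500 ce8e00 cd8b00 cb8900 d29400 d29400 d29300
235 cb8900 cd8a00 d08f00 c98600 cb8a00 ce8c00 c88700 c78600 d29300 d79800 d39400 cf8e00 cf9100 d79900
240 c88500 cb8800 cc8900 d08d00 ce8d00 cc8c00 d49600 d09200 d19300 d59700 dc9c00 996c3f 958c82 bbae9c
245 cd8c00 ca8500 d39200 d79900 d29600 d49700 d19300 cf8e00 996a2c 867f78 8e8373 9b8f7c a19583 998d7b
250 cc8c00 d29500 d39400 d59600 d19300 d39300 dd9a00 aea390 877b70 938977 9a8e7c a79d8a d1c4b0 958a7a
255 cd8d00 cc8c00 d69600 d29200 d39600 d89b00 bfb3a3 928776 837969 998d7b 8b7f70 9c907e 9c927f 807666
```

```bash
python3 - <<'E'
from h import *
w=dict(np.load('w8.npz'));I=w['pixels'].astype(int)
m=(I[:,:,2]>16).astype(np.uint8);m[:138]=0;m[196:]=0;m[:,:228]=0;m[:,284:]=0
n,l,st,ce=cv2.connectedComponentsWithStats(m);x,y,ww,h,a=st[1+np.argmax(st[1:,4])];print(x,y,ww,h,a)
DR=[(.016,0),(.016,.07),(.006,.102)]
p,r=fit(w,[x-.5,y-.5,x+ww-.5,y+h-.5],DR,(.44,.094));print(p,r)
b=dict(np.load('t7.npz'))
print(proj(b,(*p,.102)));J=b['pixels'][230:248,236:260].max(2);print(J)
t=env.state();print(t['tcp_pos'],p-t['tcp_pos'][:2])
E
```

```text
242 149 31 41 966
[0.4397 0.0967] [-0.3 -0.8  0.3  0.7]
(np.float64(246.07647429036066), np.float64(239.74803621293714))
[[172 177 177 174 174 170 171 175 175 177 174 165 136 115 114 115 113 114
  116 138 162 173 178 174]
 [171 179 173 175 176 170 172 178 173 173 175 171 153 139 121 117 119 132
  134 152 172 180 178 177]
 [171 175 171 174 175 176 172 174 167 162 159 162 160 151 147 140 147 165
  169 174 178 175 176 173]
 [169 169 172 171 171 175 168 168 152 135 132 135 134 142 152 162 171 173
  177 181 182 180 179 179]
 [168 169 169 167 168 168 165 153 137 128 137 140 141 148 153 162 172 172
  176 178 178 177 178 175]
 [173 173 171 172 170 166 158 159 139 117 122 131 133 144 149 149 157 167
  171 179 180 174 172 173]
 [176 175 173 176 172 154 142 140 123 109 111 120 122 132 134 127 136 157
  174 182 181 175 173 174]
 [177 179 178 176 164 144 125 115 105  84  64  66  83 118 126 112 120 142
  171 177 173 176 172 170]
 [177 176 177 173 161 142 120 111 107  61  19  14  47  99 127 113 120 139
  170 178 177 171 168 168]
 [174 178 176 174 162 135 119 115 114  66  15  14  44  97 127 115 126 
[... 200 characters left out ...]
1 163
  176 174 173 173 171 173]
 [181 182 176 176 156 118  98  95  89  83  82  88  96 103  98 107 133 166
  173 179 174 173 173 174]
 [182 181 180 176 159 125 107  97  88  88  86  84  83  86  95 116 145 167
  174 176 174 177 174 174]
 [178 180 181 175 159 125 117 114 105  95  89  88  95  92 107 135 166 171
  179 176 179 176 175 172]
 [181 180 181 173 151 124 116 120 117 110 105 104 113 115 118 144 169 177
  179 179 178 175 174 172]
 [175 179 178 163 133 120 117 118 119 117 115 113 118 114 120 141 172 176
  175 173 173 171 171 171]
 [174 176 174 155 123 114 116 116 116 120 114 117 117 113 119 143 167 176
  171 172 168 169 168 165]]
[0.43992055 0.09355648 0.17707819] [-0.00022055  0.00314352]
```

```bash
python3 -m pendant '[[[0.0005,0.0025,0,0,0,0,0.65],[0,0,-0.05,0,0,0,0.65],[0,0,-0.05,0,0,0,0.65],[0,0,-0.04,0,0,0,0.65],[0,0,-0.02,0,0,0,0.65],[0,0,-0.011,0,0,0,0.65],[0,0,0,0,0,0,0.65]]]'|egrep 'tcp|wrist'
python3 -m pendant '[[[0,0,0,0,0,0,0.5],[0,0,0,0,0,0,0.15],[0,0,0,0,0,0,0.15],[0,0,0,0,0,0,0.15],[0,0,0,0,0,0,0.15]]]' 35
```

```text
tcp_pos: [0.4404, 0.0963, 0.0064]
wrist_force: [-0.2, -0.1, 0.5]
clock: 24.55
tcp_pos: [0.4418, 0.0968, 0.0079]
eef_rot: [2.571, 1.803, 0.003]
wrist_force: [-1.4, 0.7, 5.9]
grip_width: 0.361
gripper_force: 34.7
```

```bash
python3 -m pendant '[[[0,0,0.01,0,0,0,0.15],[0,0,0.03,0,0,0,0.15],[0,0,0.045,0,0,0,0.15],[0,0,0.045,0,0,0,0.15],[0.01,-0.018,0.005,0,0,0,0.15],[0.02,-0.036,0,0,0,0,0.15],[0.023,-0.041,0,0,0,0,0.15],[0.023,-0.041,0,0,0,0,0.15],[0.023,-0.041,0,0,0,0,0.15],[0.018,-0.032,0,0,0,0,0.15],[0.006,-0.01,0,0,0,0,0.15],[0,0,0,0,0,0,0.15]]]'
python3 - <<'E'
from h import *
w=wsnap('w9.png');np.savez('w9.npz',**w);t=env.state();p=t['tcp_pos'];print(p,t['grip_width'])
I=w['pixels'].astype(int);z=p[2]-.007
for o in(0,-.002):
  q=p[:2]+o*np.array([.341,.94]);print(o,circ(w,*q,[(.016,z)]))
for r in range(180,240,4):print(r,' '.join('%02x%02x%02x'%tuple(I[r,c]) for c in range(224,296,5)))
c0=np.array([.5564,-.1437]);yd=np.array([.342,.94])
for y in(.045,0,.109):print(y,proj(w,np.r_[c0+y*yd,.039 if y<.1 else .059]))
G=cv2.cvtColor(w['pixels'],cv2.COLOR_RGB2GRAY)
for c in(240,275,285):print(c,list(enumerate(G[100:200,c].tolist(),100))[::1] if 0 else G[100:200,c].tolist())
E
```

```text
clock: 26.05
tcp_pos: [0.5633, -0.1224, 0.1417]
eef_rot: [-2.572, -1.802, 0.0]
wrist_force: [0.3, 1.4, -1.2]
grip_width: 0.361
gripper_force: 35.0
[ 0.56281206 -0.12160899  0.14157929] 0.361254951892843
0 [233.99997091 192.84948313 280.49680556 235.97213911]
-0.002 [234.07162718 195.66947454 280.42818184 238.53217056]
180 ecc087 c09b6a eac18b f7cf95 f6cd95 ebc38d f6cf96 f6ce95 ffd99f c9a373 c8a26f c7a071 cfa977 ba9367 bca080
184 e9bb84 c39c6d eac28a f7cf98 f7ce96 ebc38a f6ce96 f5cd94 dcb580 caa475 c8a171 c6a070 d0a878 cba571 ba9c7f
188 ebc085 c49d6c ecc48d fad29b f7cf97 ecc58c f7ce96 f6cd95 cda674 caa474 c8a271 c7a071 d0a875 d7af7a ae9a83
192 e5b981 c8a06f b38f64 b48f65 b39065 b49064 b48f65 b58f64 b68f62 b38e62 a7835a a9865c a9865c e1b882 a89a89
196 e0b47d c8a171 ac885e ad8860 b08b61 b69367 9b774f b69568 b48d60 a7835a b28c63 b18d61 a78259 e5bd85 a59687
200 b8936d d4ad7a ffd89f ffdda3 744f37 b4a999 c8bead cbc3b1 a28f7e ffe0a4 ffdda2 ffdea4 ffe0a6 ecc38b 847c70
204 b3926b cba472 be9a6b a49989 c4bbaa beb8ab b5a692 ccc2b2 c7bfb1 d3cbbc d3ab76 d4ae7b cda674 f8d096 a19888
208 8a725a d1a976
[... 1874 characters left out ...]
 170, 169, 169, 168, 168, 168, 168, 169, 168, 167, 168, 167, 169, 167, 168, 168, 167, 167, 167, 167, 168, 166, 167, 166, 165, 167, 167, 167, 170, 148, 137, 139, 140, 146, 150, 148, 143, 186, 220]
285 [170, 171, 169, 170, 170, 170, 171, 171, 170, 170, 167, 176, 191, 229, 235, 239, 240, 239, 236, 235, 235, 234, 234, 233, 233, 233, 234, 235, 234, 235, 236, 236, 238, 238, 236, 236, 234, 229, 212, 192, 183, 174, 171, 173, 174, 175, 175, 175, 176, 178, 151, 137, 138, 136, 124, 215, 227, 223, 192, 173, 174, 176, 176, 177, 177, 177, 176, 175, 175, 175, 175, 177, 176, 177, 176, 177, 167, 165, 166, 165, 165, 166, 165, 155, 153, 154, 153, 154, 154, 147, 134, 137, 142, 143, 140, 139, 137, 133, 150, 177]
```

```bash
python3 - <<'E'
from h import *
w=dict(np.load('w9.npz'));I=w['pixels'].astype(int);p=np.array([.5630,-.1220,.1416])
print(' '.join('%02x%02x%02x'%tuple(I[r,255]) for r in range(190,206)))
xt=np.r_[.341,.94,0]
for z,r in((0,.016),(.07,.016),(.077,.012),(.102,.006)):print(z,circ(w,*p[:2],[(r,p[2]-.007+z)]).round(1))
for r in range(238,345,6):print(r,' '.join('%02x%02x%02x'%tuple(I[r,c]) for c in range(224,296,5)))
E
```

```text
cda573 ac875d b59064 b79164 b48e63 b59265 97724b 6a3312 86604a b4a797 cbc1ae d0c5b1 c9bfb1 c8c0b2 b9ab98 b4936c
0 [234.5 193.3 280.9 236.4]
0.07 [223.2 243.  293.  303.4]
0.077 [230.6 259.4 285.7 306.5]
0.102 [241.5 312.7 275.4 340.2]
238 29282a 546d8a 662b05 733513 9b6245 ab7155 b37b5c b78468 b98268 e2bd57 cc9940 7c3504 797d82 262829 a09c98
244 29292d 6a2d0a 87431a b4846a caa38b d2b098 dbbca2 d9b7a0 e7c778 eacb6a ba9b8a 774937 572809 29292b a3a09b
250 282a29 7e411c a07e6c a68c79 b2927e 2b251b 625647 6e6152 352b25 523f35 9f8070 987c6b 754f3e 242626 a6a29d
256 1d1f22 813d16 a38270 30241e 322820 312923 342a22 3b2e25 433b33 2c231b 302821 9d7f6c 8e7062 1f2122 1f1f23
262 1c1e23 a08371 997a6a 31281d 362c21 332a21 342b22 372f26 30251d 2e221f 2f251f 231d18 927563 212424 282728
268 1f2024 9f8472 32251e 2a221c 645a52 887f73 898377 8b8276 706a5f 6e685e 372e29 33281e dfbc60 1b2225 383637
274 201f22 783410 2e251e 978d82 978e80 989082 45413a 1c1c1c 5a544c 877f73 8d857a 574f4a e6bf57 222325 363335
280 1e1e22 cea876 53504a 999083 9c9283 1d1f1d 1d1c1a 1a1718 181919 171617 998f82 958c80 bf6e17 1d1f22 
[... 396 characters left out ...]
191b 191a19 131413 12131c cbac86 afa493 353336
310 978d7b a49887 c1b5a0 c8baa6 1b1c1a 201d1f 1c1d1b 222122 201f20 1d1b1c 1b1a1a 333333 9e9382 bcae9b 1f2225
316 aa9e8b c1b39f aca08f 71695d 1b1c1a 201f1f 1e1b1d 1d1d1f 201d1f 1b191b 1b1d1c 3e3d3b 908574 cfc3b0 918877
322 928776 9f9383 a09482 9b8f80 312f2e 1b1d1c 1e1a1d 211d21 18181a 1e1c1d 121611 4d4a47 a09583 c3b6a3 7d7366
328 aca08e b1a492 897e6e ada18e afa291 292829 1b1a19 201f21 1b181a 141313 353435 766d60 857c6c 685f55 342f2f
334 83786b 726a5e 9a8e7d 9e9380 928776 797063 71695c 70675b 5a4a41 746c5f 786e60 201e20 2a2a2a 2b2a2c 2b2a2b
340 2d2c2e 2e2e31 2d2d31 2f3031 2a2c2d 2c2b2d 303032 2d2e31 2b2c30 2b2c2e 303033 2c2e2e 2f2f31 2d2d2f 2c2d2e
```

```bash
python3 -m pendant '[[[0.0027,0.001,0,0,0,0,0.15],[0,0,-0.03,0,0,0,0.15],[0,0,-0.03,0,0,0,0.15],[0,0,-0.015,0,0,0,0.15],[0,0,-0.015,0,0,0,0.15],[0,0,-0.01,0,0,0,0.15],[0,0,0,0,0,0,0.15]]]'|egrep 'tcp|wrist'
python3 -m pendant '[[[0,0,-0.008,0,0,0,0.15],[0,0,-0.006,0,0,0,0.15],[0,0,-0.004,0,0,0,0.15],[0,0,0,0,0,0,0.15]]]'|egrep 'tcp|wrist'
python3 -m pendant '[[[0,0,-0.003,0,0,0,0.15],[0,0,0,0,0,0,0.15]]]'|egrep 'tcp|wrist'
```

```text
tcp_pos: [0.5659, -0.1212, 0.0412]
wrist_force: [-0.2, -0.0, -0.9]
tcp_pos: [0.5659, -0.1213, 0.0233]
wrist_force: [-0.2, 0.1, -0.8]
tcp_pos: [0.5662, -0.1213, 0.0206]
wrist_force: [-0.6, -0.6, -1.3]
```

```bash
python3 -m pendant '[[[0,0,-0.002,0,0,0,0.15],[0,0,0,0,0,0,0.15]]]'|egrep 'tcp|wrist'
python3 -m pendant '[[[0,0,-0.002,0,0,0,0.15],[0,0,0,0,0,0,0.15]]]'|egrep 'tcp|wrist'
python3 -m pendant '[[[0,0,-0.001,0,0,0,0.15],[0,0,0,0,0,0,0.15]]]'|egrep 'tcp|wrist'
```

```text
tcp_pos: [0.5662, -0.1213, 0.0186]
wrist_force: [0.0, 0.8, -0.5]
tcp_pos: [0.5666, -0.1214, 0.0172]
wrist_force: [-1.7, 0.1, 3.6]
tcp_pos: [0.5666, -0.1214, 0.0171]
wrist_force: [-2.7, 1.3, 8.3]
```

```bash
python3 -m pendant '[[[0,0,0.001,0,0,0,0.15],[0,0,0,0,0,0,0.45],[0,0,0,0,0,0,0.6],[0,0,0,0,0,0,0.75],[0,0,0,0,0,0,0.75],[0,0,0.03,0,0,0,0.75],[0,0,0.04,0,0,0,0.75],[0,0,0.05,0,0,0,0.75],[0,0,0.03,0,0,0,0.75],[0,0,0,0,0,0,0.75]]]'
python3 - <<'E'
from h import *
w=wsnap('w10.png');np.savez('w10.npz',**w);I=w['pixels'].astype(int)
c=np.array([.5641,-.1226])
for z,r in((.009,.016),(.079,.016),(.086,.012),(.111,.003)):print(z,circ(w,*c,[(r,z)]).round(1))
m=(I.max(2)<45)
for r in range(140,215,4):
  print(r,' '.join('%02x%02x%02x'%tuple(I[r,c]) for c in range(226,296,5)))
E
```

```text
clock: 29.72
tcp_pos: [0.5688, -0.1222, 0.17]
eef_rot: [2.568, 1.8, 0.006]
wrist_force: [-0.4, 0.5, -0.2]
grip_width: 0.751
gripper_force: 0.0
0.009 [239.7 154.  266.5 180.2]
0.079 [236.2 167.7 269.3 199.5]
0.086 [240.  173.7 265.5 198. ]
0.111 [249.1 191.1 256.  197.7]
140 7e6243 b08c60 f0e9e6 f0e7e5 ebe2e1 e7e0dd f0e7e6 e9e1df ece4e2 ede4e3 c9a06c 856646 e8bf89 a99d8b
144 7f6243 af8a5f b6936c eee6e4 eee5e2 e9e2df ece4e2 eee6e4 ece4e2 bba799 cca574 836443 cfab7d 9a8e7d
148 7a5e40 a38158 b48e63 a6835e ece4e3 ece4e1 eae2df f4ece9 aa9687 a7845a aa875e 856746 b3926e aaa08b
152 ebc28a f0c88f f0c78e f1c98f f2c88f efc386 f1c689 f3c98e f9d297 f9d197 fbd399 96744e c7ac8c 9e9481
156 b38e61 e7bf88 f7d097 d8af79 a2978a a99a85 beb8ac b78f61 bd9768 b99364 c9a271 9d7a52 cab499 8b7f6f
160 b99466 af8b60 bd9769 b5a591 969064 979690 a7a497 c4ac88 c8a06e c29b6b cda572 aa865c b6a28a 807668
164 866647 af8c60 bd9969 bfb29b 6c5757 692801 7d472c 8391a4 ae9678 c29c6a cca674 be9768 967f67 ada08d
168 7b6042 b08b60 be9869 61260f bf967f d0b098 e8ca62 a6684b c4beb1 c29b6b cda573 c9a16f 847463 9b8e7d
172 7e6044 b1
[... 408 characters left out ...]
7f57 a58259 6e685f 0d0f11 252623 24221f cac0b0 8f6549 a18057 a48259 f2c98e c6bcaa 908275
192 dab17c f4ca92 f4cb93 fdd295 19191b 252325 262523 ad9f96 f6cd94 f7ce95 f9ce96 f5cc93 847a6c 978a7a
196 c49d6b a8855a b99465 bc9668 79736e 1e1d1d 0c0c10 cac4be d1aa78 caa372 d6af7b fcd39a bdb09f 958a7a
200 c8a06e bd9868 bc9767 b79f88 b6aca4 b7aea5 c6bdb3 cac0b8 cda572 cda572 d7af7a ffd59b 9b9080 8c8172
204 cfa674 bc9669 bd976a b0a69d b6aca3 b9b0a7 c5bbb3 cac1b6 b29d8a cca573 d6af7a ffd99e 9f9482 8d8273
208 d2a976 bc9668 bc9668 b3aaa3 b1a9a0 d9d0c6 e4dad1 c8bfb5 cfcbc6 cca574 d6ae7c ffd79d 9d9281 71675a
212 8d6e49 bc9669 bd966a afa7a0 ede3da f8eee4 fff5ec fff8ed cec8c2 cda674 d7af7a ffd99e 958979 998f7d
```

```bash
python3 -m pendant '[[[0,0,0.02,0,0,0,0.75],[0,0,0,0,0,0,0.75],[0,0,0,0,0,0,0.75]]]'|egrep 'tcp|wrist'
python3 - <<'E'
from h import *
w=wsnap('w11.png');I=w['pixels'].astype(int)
c0=np.array([.5564,-.1437]);yd=np.array([.342,.94])
for y in(.045,0):print(y,proj(w,np.r_[c0+y*yd,.039]))
print([int(x) for x in I[140:215,272,1]])
f=c0-.077*yd;print('head pred',circ(w,*f,[(.018,.119),(.018,.103)]).round(0),'flask',circ(w,*f,[(r,z+.009)for r,z in FL]).round(0))
for r in range(236,330,6):
  k=np.where(I[r,215:300].max(1)<70)[0]+215;print(r,(k.min(),k.max(),len(k)) if len(k) else 0)
E
```

```text
tcp_pos: [0.5653, -0.121, 0.1849]
wrist_force: [0.2, -0.5, 0.1]
0.045 (np.float64(257.5309376206339), np.float64(150.62197566325463))
0 (np.float64(257.4756391227241), np.float64(188.89098191179121))
[229, 231, 232, 225, 183, 139, 127, 135, 130, 173, 214, 217, 176, 156, 159, 159, 160, 159, 157, 158, 159, 158, 158, 156, 158, 154, 159, 163, 158, 157, 157, 155, 151, 117, 106, 117, 120, 115, 124, 158, 162, 140, 126, 129, 137, 141, 128, 133, 207, 220, 183, 163, 166, 166, 166, 165, 166, 167, 167, 166, 167, 165, 164, 164, 163, 162, 164, 165, 165, 165, 163, 164, 164, 171, 167]
head pred [239. 263. 276. 303.] flask [235. 220. 280. 292.]
236 0
242 0
248 0
254 0
260 0
266 (np.int64(250), np.int64(267), 18)
272 (np.int64(244), np.int64(273), 30)
278 (np.int64(243), np.int64(274), 32)
284 (np.int64(242), np.int64(275), 34)
290 (np.int64(242), np.int64(275), 34)
296 (np.int64(246), np.int64(271), 26)
302 0
308 (np.int64(283), np.int64(299), 17)
314 (np.int64(275), np.int64(291), 17)
320 (np.int64(287), np.int64(299), 13)
326 (np.int64(282), np.int64(297), 12)
```

The caddy's dividers are where predicted, the stoppered flask is centred in its cell, and the dropper bottle is in place. Handing in.

```bash
python3 -c "
from workcell import env
print(env.hand_in())"
```

```text
the job is handed in; nothing more can be done
None
```

I pushed the stopper home while the flask stood on the desk, then stood the flask in the free wide cell and the dropper bottle in the free narrow cell, and handed in at about 30 s; the last wrist-camera check showed both in place, but the hand-in returned no verdict.

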